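# Shim the inspection tile in its nest and hold it flush

### The job

The white inspection tile lies in its alignment nest with a gap at either side, between it and the two black end stops. Slide the blue spacer, narrow foot down, into the one gap that is wide enough for it, near the middle of the tile's edge, until it stands on the nest's floor, and let go of it. Then press the tile sideways by its knob, without lifting it, until tile, spacer and stop are squarely flush against one another, and finish while still holding it firmly pressed; leave the other things on the bench where they are.

Things in the scene. Friction and masses are not known exactly. Their poses are not given: they have to be found in the camera images.
- nest: bare aluminium plate fixed to the bench, 150 (x) x 210 (y) x 8 mm; origin at the centre of its underside, z up. Its top is the floor on which the tile, the stops and, at last, the spacer stand. It is turned by up to 0.3 rad
- stop_thin: the thinner black end stop, fixed on the nest, long side along its own and the nest's x: 110 (x) x 12 (y) x 22 mm high; origin at the centre of its underside, which lies 80 mm from the nest's centre along the nest's y, on either the +y or the -y side. It faces the wide gap, about 19 mm
- stop_thick: the thicker black end stop, fixed on the nest at the opposite side, also 80 mm from its centre: 110 (x) x 38 (y) x 22 mm high; origin at the centre of its underside. It faces the narrow gap, about 6 mm, into which the spacer cannot go
- tile: loose white ceramic tile with bronze and green dies on top, 110 x 110 x 14 mm, about 0.65 kg, with a dark square knob in the middle of its top, 26 x 26 mm and 26 mm high (14 to 40 mm above the tile's underside); origin at the centre of its underside, sides along its x and y, z up. It lies on the nest within about 8 mm of its centre along x and 1.2 mm along y, nearly square to it, and slides under a push of some 2 to 8 N
- spacer: loose blue plastic spacer standing upright on the bench, about 80 g, 70 mm long (its x), 14 mm thick (its y), 58 mm high (z); origin at the centre of its underside. The lowest 5 mm are a foot narrowed to 10 mm thick and 66 mm long; the body reaches up to 35 mm; above it a tab 26 mm (x) x 14 mm (y) runs up to 58 mm, to be gripped. The two long sides are alike
- amber_jar: amber glass jar with a white cap, 44 mm across, 60 high; a bystander; origin at the centre of its underside
- objective: steel microscope objective standing on its end, 34 mm across, 50 high; a bystander; origin at the centre of its underside
- dish: closed flat glass dish, 94 mm across, 16 high; a bystander; origin at the centre of its underside
- wash_bottle: white bottle with a blue cap, 60 mm across, 130 high; a bystander; origin at the centre of its underside
- driver: screwdriver lying flat along its x, 160 mm long; a bystander; origin near its middle
- coupon_tray: low grey divided tray, 80 x 110 x 18 mm; a bystander; origin at the centre of its underside
Not all that is in view belongs to the job. Several things have the shape of the tile; the one meant has the colours described above.

How it is judged:
By the outcome, as a careful person would: the job done as asked, in the order asked, and still so for the second after the job is handed in, while the arm keeps its last pose, push and grip.
It also fails if it takes over 51 s, if anything falls off the work surface, if the arm or the gripper's body presses on something with over 40 N, if the wrist force passes 120 N, or if a joint passes its speed limit or range.

### The arm

A 7-joint arm with a two-finger parallel gripper is mounted at the origin on the work surface. World frame = base frame: x ahead of the robot, y to its left, z up, the work surface at z = 0. Lengths are in m, angles in rad, forces in N, time in s.
With the tool pointing down it reaches from about 0.425 to 0.925 m from the base axis. Payload 6.8 kg.
Tool frame: the origin (TCP) lies on the centre line of the jaws, within the pads' length; the fingertips stand 14 mm ahead of it and the grasp point (between the pads) lies 5 mm behind it (r.nose_length is the distance from the TCP to the fingertips, in m); z points along the fingers, y is the direction in which the jaws open and shut (so a half turn about z gives the same grasp; the last joint's range is limited). The gripper opens to 85 mm and grips with 20 to 120 N. Pads are 22 mm wide; open, the fingers measure 114 mm over their backs; the gripper's body (76 mm by 85 mm) begins 54 mm behind the grasp point. The pads swing forward as they close: fully open they stand 13 mm farther back than shut.
Start: joints at [0.992, 0.477, 0.022, 1.555, -0.011, 1.109, -0.083], TCP at [0.306, -0.602, 0.245] pointing down, gripper open.
Joint ranges: [-2.96, 2.96], [-0.34, 2.1], [-1.41, 1.46], [0.24, 2.44], [-1.37, 4.51], [0.17, 1.92], [-2.96, 2.96]. Speed limits (rad/s): [2.39, 2.39, 3.14, 3.14, 3.14, 3.14, 3.14].

### API

Orientations are given as a rotation vector (axis times angle).
In Python, from bench import r, imaging, look_for, outline_of gives the robot as it stands. The module is installed in compiled form; this text tells all that it offers.
- The arm moves only by the tool carry_out, never from a script. Its arguments are lists of equal length, an entry for each row: "offset": the shift along the tool's x, y, z as a fraction of full scale, a list of three; "turn": the turn, a rotation vector about the tool's x, y, z as a fraction of full scale, a list of three. A call has 1 to 8 rows; each row is the pose to reach, as a shift and turn from the pose commanded when the call began, along the tool's axes at that moment; what a row does not reach only later rows make up. Full scale, the value 1, is 0.5 m for a shift and 1.5 rad for a turn. A row lasts 1/10 s, in which the tool goes at most 50 mm and 8.59 degrees, less where a joint would pass 70% of its speed; a pose out of reach is approached as far as the arm can. A call with a number of a shift or a turn outside -1 to 1 is refused whole. A call with a gripper value outside its range is refused whole. "hand" is the closure, from 0 (fully open) to 1 (shut), set as the call begins (left out, the last holds). The fingers move at their own pace and stop on an object; "force" is the grip in N (left out, the last holds). Time passes only in rows, so rows that repeat a pose let the fingers close. It gives the time, the measured TCP pose, the force and the opening at its end, in the units of the state.
- r.get_obs(): the state, without advancing time (a new reading comes with each control period).
- imaging.grab_frame(name): name is "scene" or "side" or "wrist"; returns a dict with "pixels" (384x512x3 uint8, red, green, blue), "fx", "fy", "cx", "cy" (pixels), "R" (3x3) and "t" (3): a world point X has camera coordinates R X + t. Camera axes: x right, y down, z forward; pixel columns grow to the right and rows downward; lengths in m; the calibration is good to about 2 mm. A picture is of the moment at which its call begins. There is no depth.
- r.hand_in(): hands the job in, once; it reports no verdict.
Trained networks look in the newest picture that a camera, given by its name, has taken for a name from the list of things; names that differ only in an ending like _2 or _b are one class to them, and where a whole thing is asked for, a point or a joint stands for the part that bears it (a point fixed in the world has none). Each returns a list of dicts, best first, with "score" (0 to 1); they miss things now and then, are a little off and sometimes report something else, mostly with a low value. They report only what shows in the picture. A call takes as long as a camera call. They do not tell look-alikes from the thing itself.
- look_for(query, camera): "xyz" ([x, y, z] in m, in the coordinates of the camera as it stood for that picture, good to about 4 mm: the middle of the surface that is visible of it).
- outline_of(query, camera): "region" (384x512 bool, what is visible of it).
The state is a dict: "clock": time; "joints": joint angles; "qvel": joint speeds; "tau": joint torques, N m; "tcp_pos": TCP position; "orientation": TCP orientation; "contact_force": force on the tool from outside, world axes, zero at the start; "moment": the same for the moment, N m; "grip_width": finger opening in m.
Only numpy, scipy, OpenCV 4.12 (cv2) and the standard library are available. Lean on these libraries where they do the work, as an engineer would, in place of code of your own. Each camera call takes 0.05 s, during which the arm holds its last target. There are 200 camera calls.

## Working session

There is one attempt and no reset: what is moved stays moved. The work goes in short steps, Python scripts to look and compute and a tool call to move; the robot and the scene stay as the last step left them, time stands still between calls to the robot, and variables do not carry over. Pictures are saved under pics/ and viewed, about 8 in all and at most 12, crops included, and the job is handed in when it is done.

Besides the shell and the picture viewer there is one more tool, called after "Request:" as name(argument=value, ...) on one line, values as JSON. carry_out: Moves the arm, as the interface text tells. Shift numbers are shares of 0.5 m and turn numbers shares of 1.5 rad, none past 1 either way. Its arguments: {"type":"object","properties":{"offset":{"type":"array","items":{"type":"array","items":{"type":"number","minimum":-1,"maximum":1}}},"turn":{"type":"array","items":{"type":"array","items":{"type":"number","minimum":-1,"maximum":1}}},"hand":{"type":"number"},"force":{"type":"number"}},"required":["offset","turn"]}

```bash
mkdir -p pics
cat > h.py <<'E'
import numpy as np, cv2
from bench import r, imaging, look_for, outline_of
from scipy.spatial.transform import Rotation as Ro
def grab(c,name=None):
    f=imaging.grab_frame(c)
    if name: cv2.imwrite(f'pics/{name}.png',f['pixels'][:,:,::-1])
    return f
def proj(f,X):
    P=np.atleast_2d(X)@np.array(f['R']).T+f['t']
    return np.c_[f['fx']*P[:,0]/P[:,2]+f['cx'],f['fy']*P[:,1]/P[:,2]+f['cy']]
def onplane(f,uv,z):
    uv=np.atleast_2d(uv).astype(float)
    d=np.c_[(uv[:,0]-f['cx'])/f['fx'],(uv[:,1]-f['cy'])/f['fy'],np.ones(len(uv))]@np.array(f['R'])
    o=-np.array(f['R']).T@f['t']
    return o+d*((z-o[2])/d[:,2])[:,None]
def world(f,p): return np.array(f['R']).T@(np.array(p)-f['t'])
def obs():
    o=r.get_obs(); print({k:np.round(o[k],4).tolist() for k in ('clock','joints','tcp_pos','orientation','contact_force','grip_width')}); return o
E
python3 - <<'E'
from h import *
obs()
a=grab('scene'); b=grab('side')
for c,f in (('scene',a),('side',b)):
    print(c,'cam',np.round(-np.array(f['R']).T@f['t'],3))
    for q in ('nest','stop_thin','stop_thick','tile','spacer'):
        print(q,[(round(d['score'],2),np.round(world(f,d['xyz']),3).tolist()) for d in look_for(q,c)[:4]])
cv2.imwrite('pics/a.png',cv2.resize(np.vstack([a['pixels'],b['pixels']])[:,:,::-1],None,fx=.78,fy=.78))
E
```

```text
{'clock': 0.0, 'joints': [0.9919, 0.4778, 0.0223, 1.5564, -0.0115, 1.1093, -0.0831], 'tcp_pos': [0.306, -0.6011, 0.2443], 'orientation': [-3.0533, -0.7324, 0.0008], 'contact_force': [0.1893, 0.326, 0.5724], 'grip_width': 0.0855}
scene cam [ 1.193 -0.247  0.79 ]
nest [(0.83, [0.625, -0.042, 0.004])]
stop_thin [(0.71, [0.577, -0.067, 0.03])]
stop_thick [(0.8, [0.586, 0.09, 0.03]), (0.67, [0.671, -0.288, 0.032])]
tile [(0.92, [0.578, 0.004, 0.021]), (0.79, [0.367, -0.155, 0.016]), (0.58, [0.388, 0.068, 0.013])]
spacer [(0.86, [0.514, 0.256, 0.03]), (0.51, [0.491, 0.431, 0.073])]
side cam [0.23  0.572 0.693]
nest [(0.92, [0.532, 0.033, 0.009])]
stop_thin [(0.88, [0.567, -0.065, 0.027])]
stop_thick [(0.65, [0.572, 0.102, 0.034]), (0.43, [0.529, 0.032, 0.011]), (0.31, [0.764, 0.064, 0.017])]
tile [(0.79, [0.556, 0.023, 0.023]), (0.77, [0.357, -0.139, 0.015]), (0.61, [0.377, 0.084, 0.012])]
spacer [(0.92, [0.511, 0.263, 0.036])]
```

View pics/a.png

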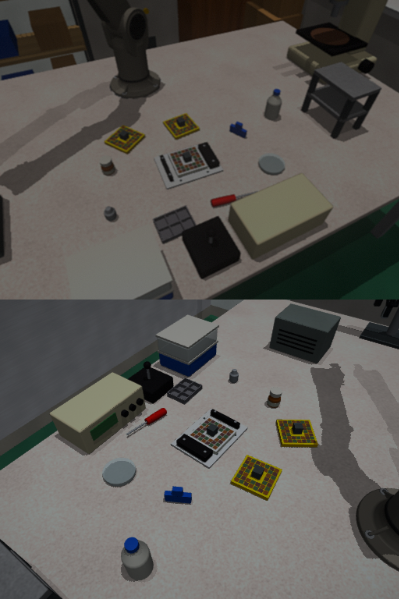

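```bash
cat >> h.py <<'E'
def plan(pos,yaw,o=None):
    """fractions for offset/turn to reach pos with tool down, jaw axis (tool y) at angle yaw in world (mod pi, nearest)"""
    o=o or r.get_obs(); R=Ro.from_rotvec(o['orientation']); M=R.as_matrix()
    off=M.T@(np.array(pos)-o['tcp_pos'])
    y0=np.arctan2(M[1,1],M[0,1]); d=(yaw-y0+np.pi/2)%np.pi-np.pi/2; yaw=y0+d
    y=np.array([np.cos(yaw),np.sin(yaw),0]); z=np.array([0,0,-1.]); x=np.cross(y,z)
    t=(R.inv()*Ro.from_matrix(np.c_[x,y,z])).as_rotvec()
    print('off',np.round(off/.5,4).tolist(),'turn',np.round(t/1.5,4).tolist(),'mm',np.round(off*1e3,1).tolist(),'yaw0',round(y0,4),'dyaw',round(d,4),'j7',round(o['joints'][6],2))
E
python3 - <<'E'
from h import *
f=grab('side'); 
f2=grab('scene')
for c,g in (('side',f),('scene',f2)):
    m=outline_of('spacer',c)[0]['region']; v,u=np.nonzero(m)
    # lower long edge direction: pca of mask pts on plane z=.02
    P=onplane(g,np.c_[u,v],.02)[:,:2]; w,V=np.linalg.eigh(np.cov(P.T)); print(c,'spacer pca ang',np.arctan2(V[1,1],V[0,1]),P.mean(0))
w=grab('wrist'); print('wristcam',-np.array(w['R']).T@w['t'],np.round(w['R'],2).tolist(),w['fx'],w['cx'],w['cy'])
plan([.5,-.25,.3],np.pi/2); plan([.5,.1,.3],np.pi/2)
E
```

```text
side spacer pca ang -2.733703506050756 [0.51609841 0.25541172]
scene spacer pca ang 1.774700880411693 [ 0.77744583 -0.12436251]
wristcam [ 0.37113121 -0.56833089  0.37469532] [[0.45, -0.89, 0.0], [-0.85, -0.43, 0.29], [-0.25, -0.13, -0.96]] 328.53024634488213 257.11541182857883 198.3762555647755
off [0.6644, -0.4509, -0.1094] turn [0.0001, -0.0, 0.3138] mm [332.2, -225.4, -54.7] yaw0 -1.1 dyaw -0.4708 j7 -0.08
off [0.9819, -1.0748, -0.1095] turn [0.0001, -0.0, 0.3138] mm [491.0, -537.4, -54.7] yaw0 -1.1 dyaw -0.4708 j7 -0.08
```

Run:
```python
from h import *
plan([.44,-.24,.3],-1.1); plan([.57,.12,.3],-1.1)
```

```text
off [0.5665, -0.5231, -0.1094] turn [0.0001, 0.0, -0.0] mm [283.3, -261.6, -54.7] yaw0 -1.1 dyaw 0.0 j7 -0.08
off [1.1248, -1.0469, -0.1095] turn [0.0001, 0.0, -0.0] mm [562.4, -523.4, -54.7] yaw0 -1.1 dyaw 0.0 j7 -0.08
```

Request:
carry_out(offset=[[0.57, -0.52, -0.11], [0.57, -0.52, -0.11], [0.57, -0.52, -0.11], [0.57, -0.52, -0.11], [0.57, -0.52, -0.11], [0.57, -0.52, -0.11], [0.57, -0.52, -0.11], [0.57, -0.52, -0.11]], turn=[[0, 0, 0], [0, 0, 0], [0, 0, 0], [0, 0, 0], [0, 0, 0], [0, 0, 0], [0, 0, 0], [0, 0, 0]], hand=0)

```text
clock: 1.65
tcp_pos: [0.4432, -0.2376, 0.3011]
orientation: [3.054, 0.736, 0.002]
contact_force: [0.5, -0.2, -0.5]
grip_width: 0.0857
```

Request:
carry_out(offset=[[0.56, -0.52, 0], [0.56, -0.52, 0], [0.56, -0.52, 0], [0.56, -0.52, 0], [0.56, -0.52, 0], [0.56, -0.52, 0], [0.56, -0.52, 0], [0.56, -0.52, 0]], turn=[[0, 0, 0], [0, 0, 0], [0, 0, 0], [0, 0, 0], [0, 0, 0], [0, 0, 0], [0, 0, 0], [0, 0, 0]])

```text
clock: 2.45
tcp_pos: [0.5742, 0.1225, 0.3005]
orientation: [-3.052, -0.738, -0.002]
contact_force: [0.3, -0.1, 0.0]
grip_width: 0.0856
```

Run:
```python
from h import *
obs(); f=grab('wrist','w1'); 
print('cam',-np.array(f['R']).T@f['t'])
for q in ('nest','stop_thin','stop_thick','tile','spacer'):
    for d in look_for(q,'wrist')[:2]: 
        W=world(f,d['xyz']); print(q,round(d['score'],2),np.round(W,3),np.round(proj(f,W),0))
```

```text
{'clock': 2.45, 'joints': [0.0092, 0.3155, -0.4093, 1.6847, 0.1331, 1.1679, -1.5308], 'tcp_pos': [0.5742, 0.1225, 0.3005], 'orientation': [-3.0521, -0.7377, -0.0016], 'contact_force': [0.3237, -0.078, 0.0415], 'grip_width': 0.0856}
cam [0.63899541 0.15575173 0.43001419]
nest 0.64 [0.626 0.006 0.006] [[354. 165.]]
stop_thin 0.58 [ 0.576 -0.057  0.03 ] [[381. 224.]]
tile 0.77 [ 0.377 -0.123  0.016] [[341. 348.]]
tile 0.66 [0.575 0.023 0.023] [[326. 196.]]
spacer 0.79 [0.52  0.252 0.038] [[141. 154.]]
```

View pics/w1.png

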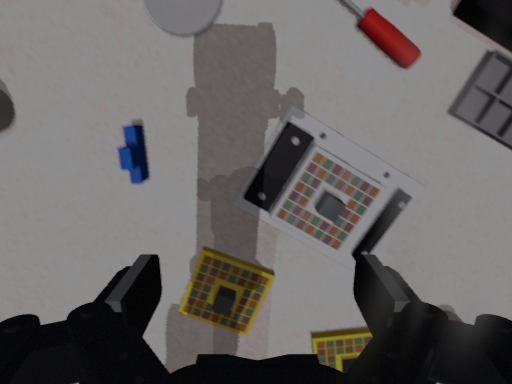

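```bash
cat >> h.py <<'E'
from scipy.optimize import minimize
def box(sx,sy,z0,z1,cy=0,cx=0):
    return np.array([[cx+a*sx/2,cy+b*sy/2,z] for a in(-1,1) for b in(-1,1) for z in(z0,z1)])
SP=[box(.066,.010,0,.005),box(.070,.014,.005,.035),box(.026,.014,.035,.058)]
def place(p,B,z=0):
    c,s=np.cos(p[2]),np.sin(p[2]); return B@np.array([[c,s,0],[-s,c,0],[0,0,1]])+[p[0],p[1],z]
def sil(f,p,boxes,z=0,S=4):
    m=np.zeros((384*S,512*S),np.uint8)
    for B in boxes:
        h=cv2.convexHull(((proj(f,place(p,B,z))+.5)*S-.5).round().astype(np.int32)); cv2.fillConvexPoly(m,h,255)
    return cv2.resize(m,(512,384),interpolation=cv2.INTER_AREA)/255.
def fit(f,mask,boxes,p0,z=0):
    M=mask.astype(float)
    c=lambda q:(lambda s:1-np.minimum(s,M).sum()/np.maximum(s,M).sum())(sil(f,np.array(q)*[.01,.01,.1],boxes,z))
    q=np.array(p0)/[.01,.01,.1]
    b=min((minimize(c,q+[0,0,d],method='Nelder-Mead',options=dict(initial_simplex=[q+[0,0,d],q+[1,0,d],q+[0,1,d],q+[0,0,d+1.5]],xatol=.005,fatol=1e-4)) for d in(-2,0,2)),key=lambda b:b.fun)
    return b.x*[.01,.01,.1],1-b.fun
def blue(f):
    h=cv2.cvtColor(f['pixels'],cv2.COLOR_RGB2HSV); return (abs(h[...,0].astype(int)-113)<14)&(h[...,1]>130)&(h[...,2]>30)
def near(f,m,X,rad=60):
    u=proj(f,X)[0]; k=np.zeros((384,512),np.uint8); cv2.circle(k,tuple(int(a) for a in u),rad,1,-1); return m&(k>0)
E
python3 - <<'E'
from h import *
for c in('wrist','side'):
    f=grab(c); m=near(f,blue(f),[.517,.257,.03],50)
    p,s=fit(f,m,SP,[.515,.257,.42]); print(c,m.sum(),np.round(p,4),round(s,3))
plan([p[0],p[1],.16],p[2]+np.pi/2)
E
```

```text
wrist 1251 [0.513  0.2589 0.4975] 0.898
side 544 [0.5136 0.2581 0.5185] 0.925
off [0.0206, -0.3076, 0.2805] turn [0.0005, 0.0002, -0.0335] mm [10.3, -153.8, 140.3] yaw0 -1.1026 dyaw 0.0503 j7 -1.53
```

Request:
carry_out(offset=[[0.02, -0.308, 0.25], [0.02, -0.308, 0.25], [0.02, -0.308, 0.25], [0.02, -0.308, 0.25], [0.02, -0.308, 0.25], [0.02, -0.308, 0.25]], turn=[[0, 0, -0.033], [0, 0, -0.033], [0, 0, -0.033], [0, 0, -0.033], [0, 0, -0.033], [0, 0, -0.033]], hand=0.3)

```text
clock: 3.45
tcp_pos: [0.5125, 0.2595, 0.1748]
orientation: [3.035, 0.809, -0.002]
contact_force: [0.7, -0.9, -0.1]
grip_width: 0.0599
```

Run:
```python
from h import *
obs()
f=grab('wrist','w2'); m=near(f,blue(f),[.514,.258,.03],110)
p,s=fit(f,m,SP,[.513,.258,.5]); print(m.sum(),np.round(p,4),round(s,3))
plan([p[0],p[1],.046],p[2]+np.pi/2)
```

```text
{'clock': 3.45, 'joints': [-0.2241, 0.4295, -0.451, 1.8431, 0.23, 0.9219, -1.8294], 'tcp_pos': [0.5125, 0.2595, 0.1748], 'orientation': [3.0349, 0.8091, -0.0021], 'contact_force': [0.6623, -0.8724, -0.1398], 'grip_width': 0.0599}
1324 [0.5129 0.2591 0.4986] 0.907
off [-0.001, -0.0018, 0.2593] turn [0.0006, -0.0002, 0.0135] mm [-0.5, -0.9, 129.7] yaw0 -1.052 dyaw -0.0202 j7 -1.83
```

View pics/w2.png

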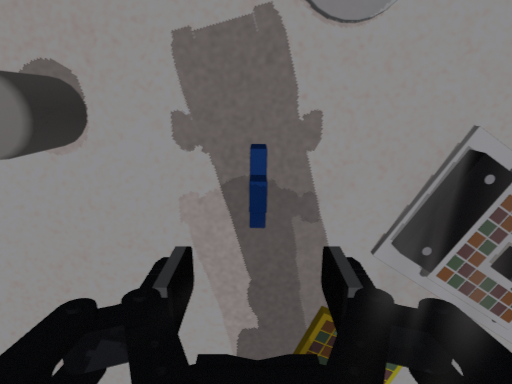

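The spacer (258,187) lies midway between the fingers and square to them. I'll descend and grip it.

Request:
carry_out(offset=[[-0.001, -0.002, 0.1], [-0.001, -0.002, 0.18], [-0.001, -0.002, 0.24], [-0.001, -0.002, 0.258], [-0.001, -0.002, 0.258]], turn=[[0, 0, 0.013], [0, 0, 0.013], [0, 0, 0.013], [0, 0, 0.013], [0, 0, 0.013]])

```text
clock: 4.0
tcp_pos: [0.5128, 0.2589, 0.0463]
orientation: [3.044, 0.775, -0.001]
contact_force: [-0.0, 0.5, 0.3]
grip_width: 0.0597
```

Request:
carry_out(offset=[[0, 0, 0], [0, 0, 0], [0, 0, 0], [0, 0, 0], [0, 0, 0], [0, 0, 0], [0, 0, 0], [0, 0, 0]], turn=[[0, 0, 0], [0, 0, 0], [0, 0, 0], [0, 0, 0], [0, 0, 0], [0, 0, 0], [0, 0, 0], [0, 0, 0]], hand=1, force=40)

```text
clock: 4.8
tcp_pos: [0.5129, 0.2609, 0.0478]
orientation: [-3.044, -0.778, -0.004]
contact_force: [-0.8, 0.2, 7.3]
grip_width: 0.0128
```

Run:
```python
from h import *
o=obs(); print(Ro.from_rotvec(o['orientation']).as_matrix().round(4).tolist())
```

```text
{'clock': 4.8, 'joints': [-0.2872, 0.6016, -0.3804, 1.9192, 0.3411, 0.6815, -1.9443], 'tcp_pos': [0.5129, 0.2609, 0.0478], 'orientation': [-3.0435, -0.7782, -0.0036], 'contact_force': [-0.8075, 0.1966, 7.2789], 'grip_width': 0.0128}
[[0.8773, 0.48, 0.0022], [0.48, -0.8773, 0.0007], [0.0023, 0.0004, -1.0]]
```

Run:
```python
from h import *
plan([.575,-.045,.17],1.54); plan([.54,.2,.17],-1.3)
```

```text
off [-0.1842, 0.5965, -0.2447] turn [-0.0001, -0.0015, 0.3543] mm [-92.1, 298.2, -122.3] yaw0 -1.0702 dyaw -0.5314 j7 -1.94
off [-0.0105, 0.133, -0.2445] turn [0.0001, -0.0015, 0.1532] mm [-5.2, 66.5, -122.2] yaw0 -1.0702 dyaw -0.2298 j7 -1.94
```

Request:
carry_out(offset=[[0, 0, -0.03], [0, 0, -0.1], [0, 0, -0.2], [0, 0, -0.25], [0, 0, -0.25]], turn=[[0, 0, 0], [0, 0, 0], [0, 0, 0], [0, 0, 0], [0, 0, 0]])

```text
clock: 5.3
tcp_pos: [0.5141, 0.2622, 0.1767]
orientation: [-3.042, -0.778, -0.013]
contact_force: [0.4, 0.1, -1.4]
grip_width: 0.0135
```

Run:
```python
from h import *
obs(); plan([.575,-.045,.17],1.54)
```

```text
{'clock': 5.3, 'joints': [-0.225, 0.427, -0.453, 1.8424, 0.2323, 0.9155, -1.8536], 'tcp_pos': [0.5141, 0.2622, 0.1767], 'orientation': [-3.0416, -0.778, -0.013], 'contact_force': [0.4188, 0.0671, -1.371], 'grip_width': 0.0135}
off [-0.1883, 0.5974, 0.0118] turn [-0.0014, -0.0056, 0.3544] mm [-94.2, 298.7, 5.9] yaw0 -1.07 dyaw -0.5316 j7 -1.85
```

Request:
carry_out(offset=[[-0.188, 0.597, 0.01], [-0.188, 0.597, 0.01], [-0.188, 0.597, 0.01], [-0.188, 0.597, 0.01], [-0.188, 0.597, 0.01], [-0.188, 0.597, 0.01], [-0.188, 0.597, 0.01], [-0.188, 0.597, 0.01]], turn=[[0, 0, 0.354], [0, 0, 0.354], [0, 0, 0.354], [0, 0, 0.354], [0, 0, 0.354], [0, 0, 0.354], [0, 0, 0.354], [0, 0, 0.354]])

```text
clock: 6.1
tcp_pos: [0.5723, -0.0499, 0.1657]
orientation: [3.14, -0.056, -0.002]
contact_force: [-0.8, 0.9, -1.2]
grip_width: 0.0133
```

Run:
```python
from h import *
obs(); f=grab('wrist','w3')
cv2.imwrite('pics/w3b.png',cv2.resize(f['pixels'][:,:,::-1],(800,600),interpolation=cv2.INTER_CUBIC))
np.savez('w3.npz',**f)
```

```text
{'clock': 6.1, 'joints': [0.1732, 0.4154, -0.248, 1.8614, 0.13, 0.8818, -1.7442], 'tcp_pos': [0.5723, -0.0499, 0.1657], 'orientation': [3.14, -0.0562, -0.0023], 'contact_force': [-0.7675, 0.8589, -1.192], 'grip_width': 0.0133}
```

View pics/w3b.png

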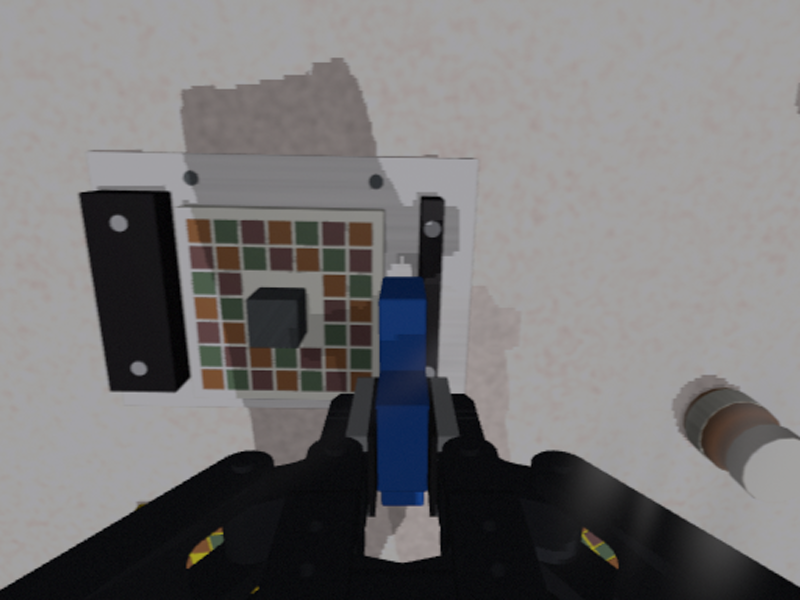

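```bash
cat > nest.py <<'E'
from h import *
from scipy.optimize import least_squares
NC=np.array([[.075,.105,.008],[.075,-.105,.008],[.055,.099,.030],[.055,.061,.030],[-.055,.099,.030],[.055,-.074,.030],[.055,-.086,.030]])
def nestfit(f,px,C=NC,ref=True):
    g=cv2.cvtColor(f['pixels'],cv2.COLOR_RGB2GRAY)
    c=np.array(px,np.float32).reshape(-1,1,2)
    if ref: c=cv2.cornerSubPix(g,c.copy(),(3,3),(-1,-1),(3,50,.01))
    c=c.reshape(-1,2)
    s=least_squares(lambda p:(proj(f,place(p,C))-c).ravel(),[.575,.01,-.03],loss='soft_l1',x_scale=[.01,.01,.1])
    return s.x,c,(proj(f,place(s.x,C))-c)
E
python3 - <<'E'
from nest import *
f=dict(np.load('w3.npz'))
k=lambda P:[(a*.64,b*.64) for a,b in P]
px=k([(90,150),(476,158),(81,193),(163,190),(110,390),(421,197),(443,197)])
for ref in(0,1):
    p,c,e=nestfit(f,px,ref=ref); print(np.round(p,4),np.round(e,1).tolist())
o=r.get_obs(); h=o['tcp_pos'][2]-.0478
m=near(f,blue(f),list(o['tcp_pos']),130)
R=Ro.from_rotvec(o['orientation']).as_matrix(); print('tool y ang',np.arctan2(R[1,1],R[0,1])-np.pi/2)
q,s=fit(f,m,SP,[o['tcp_pos'][0],o['tcp_pos'][1],-.03],z=h); print('spacer',np.round(q,4),s,'tcp',o['tcp_pos'])
ov=f['pixels'][:,:,::-1].copy()
from itertools import product
def draw(P,col):
    for a in range(8):
        for b in range(a+1,8):
            if bin(a^b).count('1')==1: cv2.line(ov,*[tuple(int(x) for x in (P[i]*16).round()) for i in(a,b)],col,1,cv2.LINE_AA,4)
for B in [box(.15,.21,.0,.008),box(.11,.012,.008,.03,-.08),box(.11,.038,.008,.03,.08)]: draw(proj(f,place(p,B)),(0,255,255))
for B in SP: draw(proj(f,place(q,B,h)),(0,255,0))
cv2.imwrite('pics/ov3.png',cv2.resize(ov[60:340,40:330],None,fx=2.7,fy=2.1))
E
```

```text
[ 0.5739  0.0142 -0.0532] [[-2.5, -0.1], [2.3, -0.6], [-1.5, -1.2], [-5.4, 1.6], [0.3, 0.4], [0.9, 0.2], [2.0, 0.5]]
[ 0.5739  0.0146 -0.0522] [[-2.1, -0.2], [3.3, -0.7], [-0.5, -0.5], [-6.1, 1.7], [-0.1, 0.3], [0.9, 1.2], [1.5, -0.2]]
tool y ang -3.1737541115211183
spacer [ 0.5708 -0.05   -0.0413] 0.9530868877726623 tcp [ 0.57221162 -0.04691386  0.16579795]
```

View pics/ov3.png

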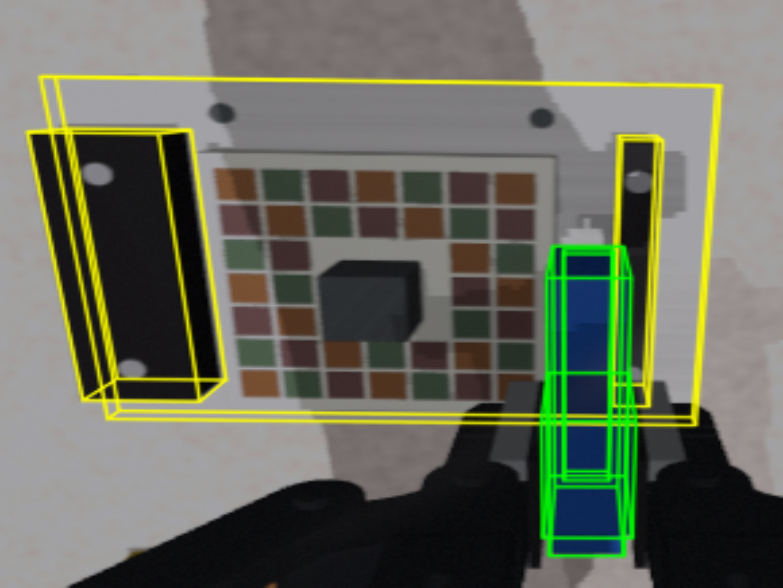

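```bash
cat > gap.py <<'E'
from nest import *
def prof(f,p,xs,z,y0,y1,n=600):
    g=cv2.GaussianBlur(cv2.cvtColor(f['pixels'],cv2.COLOR_RGB2GRAY),(0,0),.7).astype(np.float32)
    ys=np.linspace(y0,y1,n); out=[]
    for x in xs:
        uv=proj(f,place(p,np.c_[np.full(n,x),ys,np.full(n,z)])).astype(np.float32)
        out.append(cv2.remap(g,uv[:,0].reshape(1,-1),uv[:,1].reshape(1,-1),cv2.INTER_LINEAR)[0])
    return ys,np.array(out)
def peaks(ys,v,k=4):
    d=np.gradient(v,ys); a=abs(d); i=[j for j in range(1,len(a)-1) if a[j]>=a[j-1] and a[j]>a[j+1]]
    i=sorted(i,key=lambda j:-a[j])[:k]; return [(round(ys[j]*1e3,1),int(d[j]/1e3)) for j in sorted(i)]
E
python3 - <<'E'
from gap import *
o=obs(); f=grab('wrist'); np.savez('w4.npz',**f)
p=[.574,.0145,-.052]
for z in(.008,.022,.030):
    print('z',z)
    for x in(.049,.042,.036,.030): 
        ys,v=prof(f,p,[x],z,-.098,-.03); print(x,peaks(ys,v[0],5))
print('thick/left')
for x in(.045,.02,-.02,-.04):
    for z in (.008,.030): ys,v=prof(f,p,[x],z,.04,.115); print(x,z,peaks(ys,v[0],5))
m=near(f,blue(f),list(o['tcp_pos']),130); q,s=fit(f,m,SP,[.572,-.047,-.04],z=o['tcp_pos'][2]-.0478); print('spacer',np.round(q,4),s)
E
```

```text
{'clock': 6.15, 'joints': [0.171, 0.4151, -0.2508, 1.8619, 0.1295, 0.8817, -1.745], 'tcp_pos': [0.5722, -0.0469, 0.1658], 'orientation': [-3.1408, 0.0505, 0.0021], 'contact_force': [-0.3509, 0.6368, -0.7589], 'grip_width': 0.0127}
z 0.008
0.049 [(np.float64(-87.6), -47), (np.float64(-87.3), -43), (np.float64(-74.8), 32), (np.float64(-73.8), 50), (np.float64(-73.6), 45)]
0.042 [(np.float64(-87.8), -45), (np.float64(-87.2), -41), (np.float64(-74.4), 51), (np.float64(-73.8), 45), (np.float64(-73.1), 37)]
0.036 [(np.float64(-88.1), -37), (np.float64(-87.4), -35), (np.float64(-74.5), 53), (np.float64(-73.9), 50), (np.float64(-73.1), 43)]
0.03 [(np.float64(-87.7), -48), (np.float64(-74.8), 51), (np.float64(-74.2), 51), (np.float64(-73.8), 44), (np.float64(-73.4), 49)]
z 0.022
0.049 [(np.float64(-86.6), -40), (np.float64(-86.1), -40), (np.float64(-73.4), 51), (np.float64(-73.0), 51), (np.float64(-72.2), 29)]
0.042 [(np.float64(-86.1), -46), (np.float64(-85.6), -46), (np.float64(-73.7), 52), (np.float64(-73.4), 52), (np.float64(-73.1), 49)]
0.036 [(np.float64(-86.1), -45), (np.float64(-85.9)
[... 1212 characters left out ...]
51), (np.float64(53.3), -70), (np.float64(53.9), -44), (np.float64(98.8), 65), (np.float64(99.7), 55)]
-0.02 0.008 [(np.float64(62.2), -62), (np.float64(62.7), -63), (np.float64(111.6), 58), (np.float64(112.0), 58), (np.float64(112.9), 53)]
-0.02 0.03 [(np.float64(52.8), -66), (np.float64(53.1), -66), (np.float64(53.6), -64), (np.float64(98.5), 70), (np.float64(98.8), 70)]
-0.04 0.008 [(np.float64(62.0), -58), (np.float64(62.3), -63), (np.float64(62.7), -63), (np.float64(111.5), 60), (np.float64(112.0), 61)]
-0.04 0.03 [(np.float64(52.9), -71), (np.float64(53.3), -71), (np.float64(53.9), -53), (np.float64(99.0), 70), (np.float64(99.3), 65)]
spacer [ 0.5708 -0.0469 -0.036 ] 0.9550480223475022
```

Run:
```python
from gap import *
f=dict(np.load('w4.npz')); p=np.array([.574,.0148,-.052])
for a,b in((.044,.05),(.036,.044),(.028,.036)):
    ys,v=prof(f,p,np.linspace(a,b,15),.022,-.062,-.048,57); v=v.mean(0); print(a,'tile edge',peaks(ys,v,3),v[::4].astype(int).tolist())
# x edges: rotate frame by -90deg => local x'=-y
p2=p-[0,0,np.pi/2]   # local y' axis -> nest x ; local x' -> -nest y
for a in(-.04,-.02,.02,.04):
    for lo,hi in((.045,.07),(-.07,-.045)):
        ys,v=prof(f,p2+[0,0,np.pi] if 0 else p2,np.linspace(a-.003,a+.003,9),.022,lo,hi,80); print('nest y',-a,peaks(ys,v.mean(0),3))
t=place(p,np.array([[0,-.0645,0]]))[0]; print(t); o=obs(); plan([t[0]+.0014,t[1],.09],p[2]+np.pi/2,o)
```

```text
0.044 tile edge [(np.float64(-56.5), -5), (np.float64(-55.5), -7), (np.float64(-54.0), 5)] [127, 126, 126, 126, 126, 125, 121, 115, 119, 122, 123, 123, 122, 122, 122]
0.036 tile edge [(np.float64(-56.5), -8), (np.float64(-54.0), 15), (np.float64(-49.0), -19)] [125, 125, 125, 125, 125, 124, 116, 113, 126, 136, 138, 138, 133, 119, 100]
0.028 tile edge [(np.float64(-56.5), -10), (np.float64(-54.0), 17), (np.float64(-49.0), -27)] [125, 125, 125, 125, 125, 123, 112, 110, 125, 136, 138, 137, 130, 109, 83]
nest y 0.04 [(np.float64(47.5), -24), (np.float64(49.1), 16), (np.float64(59.6), -12)]
nest y 0.04 [(np.float64(-68.1), 2), (np.float64(-63.0), -2), (np.float64(-57.0), -27)]
nest y 0.02 [(np.float64(47.2), -29), (np.float64(48.8), 22), (np.float64(56.1), -1)]
nest y 0.02 [(np.float64(-67.8), 9), (np.float64(-61.5), 4), (np.float64(-56.7), -28)]
nest y -0.02 [(np.float64(47.2), -30), (np.float64(48.8), 21), (np.float64(62.4), 1)]
nest y -0.02 [(np.float64(-68.1), 8), (np.float64(-61.8), 15), (np.float64(-56.7), -30)]
nest y -0.04 [(np.float64(46.9), -27), (np.float64(48.5), 21), (np.float64(58.0), -1)]
nest y -0.04 [(np.float64(-63.4), 0), (np.float64(-57.3), 0), (np.float64(-48.5), -5)]
[ 0.57064751 -0.04961282  0.        ]
{'clock': 6.2, 'joints': [0.1694, 0.4148, -0.2523, 1.8621, 0.1293, 0.8816, -1.7451], 'tcp_pos': [0.5723, -0.0451, 0.166], 'orientation': [-3.1402, 0.0461, 0.0017], 'contact_force': [0.5603, 0.7776, -1.2845], 'grip_width': 0.0131}
off [0.0, 0.0092, 0.1519] turn [-0.0007, 0.0007, 0.0151] mm [0.0, 4.6, 76.0] yaw0 -1.6002 dyaw -0.0226 j7 -1.75
```

Request:
carry_out(offset=[[-0.008, 0.009, 0.06], [-0.008, 0.009, 0.12], [-0.008, 0.009, 0.16], [-0.008, 0.009, 0.16], [-0.008, 0.009, 0.16], [-0.008, 0.009, 0.16]], turn=[[0, 0, 0.015], [0, 0, 0.015], [0, 0, 0.015], [0, 0, 0.015], [0, 0, 0.015], [0, 0, 0.015]])

```text
clock: 6.8
tcp_pos: [0.5697, -0.0496, 0.0877]
orientation: [-3.14, 0.08, -0.004]
contact_force: [0.3, -0.2, -0.9]
grip_width: 0.0133
```

Run:
```python
from gap import *
o=obs(); f=grab('wrist'); np.savez('w5.npz',**f)
p=np.array([.574,.0148,-.052])
for z,lo,hi in((.008,-.082,-.066),(.03,-.092,-.08),(.022,-.062,-.046)):
    for a in (.051,.045): 
        ys,v=prof(f,p,np.linspace(a-.003,a+.003,12),z,lo,hi,60); print(z,a,peaks(ys,v.mean(0),3))
m=near(f,blue(f),list(o['tcp_pos']),150); q,s=fit(f,m,SP,[.568,-.049,-.05],z=o['tcp_pos'][2]-.0478); print('spacer',np.round(q,4),s)
print('spacer in nest',(place([0,0,-p[2]],np.array([[q[0]-p[0],q[1]-p[1],0]]))*1e3).round(1),q[2]-p[2])
cv2.imwrite('pics/w5.png',cv2.resize(f['pixels'][:,:,::-1],(800,600),interpolation=cv2.INTER_CUBIC))
plan([.5681,-.0494,.085],1.5188,o)
```

```text
{'clock': 6.8, 'joints': [0.1541, 0.5158, -0.2264, 1.9205, 0.168, 0.7211, -1.792], 'tcp_pos': [0.5697, -0.0496, 0.0877], 'orientation': [-3.1401, 0.0803, -0.0035], 'contact_force': [0.3463, -0.1812, -0.8585], 'grip_width': 0.0133}
0.008 0.051 [(np.float64(-74.9), 70), (np.float64(-70.6), 15), (np.float64(-66.5), -12)]
0.008 0.045 [(np.float64(-76.3), -17), (np.float64(-74.4), 72), (np.float64(-71.2), 7)]
0.03 0.051 [(np.float64(-86.3), -86), (np.float64(-83.5), 0), (np.float64(-81.2), 0)]
0.03 0.045 [(np.float64(-85.9), -92), (np.float64(-83.7), 10), (np.float64(-83.3), 11)]
0.022 0.051 [(np.float64(-55.5), -4), (np.float64(-50.6), 0), (np.float64(-47.1), 0)]
0.022 0.045 [(np.float64(-56.0), -27), (np.float64(-54.7), 28), (np.float64(-50.1), 0)]
spacer [ 0.5688 -0.0496 -0.0583] 0.9633662693008809
spacer in nest [[ -1.8 -64.6   0. ]] -0.00628484242896192
off [-0.0033, -0.0002, 0.0054] turn [-0.0004, -0.0015, 0.0006] mm [-1.6, -0.1, 2.7] yaw0 -1.6219 dyaw -0.0009 j7 -1.79
```

View pics/w5.png

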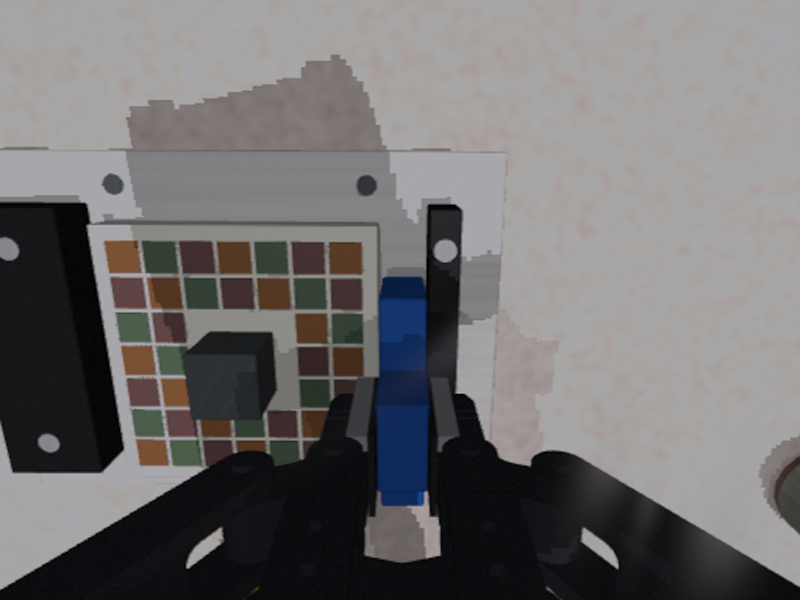

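Request:
carry_out(offset=[[-0.004, 0.001, 0.01], [-0.004, 0.001, 0.02], [-0.004, 0.001, 0.03], [-0.004, 0.001, 0.04], [-0.004, 0.001, 0.05], [-0.004, 0.001, 0.056], [-0.004, 0.001, 0.056]], turn=[[0, 0, 0], [0, 0, 0], [0, 0, 0], [0, 0, 0], [0, 0, 0], [0, 0, 0], [0, 0, 0]])

```text
clock: 7.55
tcp_pos: [0.5663, -0.0512, 0.0576]
orientation: [-3.14, 0.083, 0.002]
contact_force: [-0.4, 0.4, -1.1]
grip_width: 0.0131
```

Run:
```python
from h import *
obs()
```

```text
{'clock': 7.55, 'joints': [0.1472, 0.5583, -0.2148, 1.9389, 0.1841, 0.6641, -1.8049], 'tcp_pos': [0.5663, -0.0512, 0.0576], 'orientation': [-3.1404, 0.0827, 0.0017], 'contact_force': [-0.3778, 0.4467, -1.0553], 'grip_width': 0.0131}
```

Request:
carry_out(offset=[[0, 0, 0.002], [0, 0, 0.004], [0, 0, 0.004]], turn=[[0, 0, 0], [0, 0, 0], [0, 0, 0]])

```text
clock: 7.85
tcp_pos: [0.5668, -0.0512, 0.0564]
orientation: [3.14, -0.083, 0.0]
contact_force: [0.2, -0.7, -0.6]
grip_width: 0.0135
```

Request:
carry_out(offset=[[0, 0, 0.002], [0, 0, 0.004], [0, 0, 0.004]], turn=[[0, 0, 0], [0, 0, 0], [0, 0, 0]])

```text
clock: 8.15
tcp_pos: [0.5669, -0.0512, 0.0557]
orientation: [3.14, -0.083, 0.001]
contact_force: [-4.7, -0.5, 13.0]
grip_width: 0.0135
```

Request:
carry_out(offset=[[0, 0, -0.002], [0, 0, -0.002], [0, 0, -0.002], [0, 0, -0.002], [0, 0, -0.002]], turn=[[0, 0, 0], [0, 0, 0], [0, 0, 0], [0, 0, 0], [0, 0, 0]], hand=0.65)

```text
clock: 8.65
tcp_pos: [0.5666, -0.0512, 0.0551]
orientation: [-3.14, 0.083, 0.0]
contact_force: [-0.6, -0.1, 0.7]
grip_width: 0.0299
```

Request:
carry_out(offset=[[0, 0, -0.02], [0, 0, -0.06], [0, 0, -0.12], [0, 0, -0.2], [0, 0, -0.23], [0, 0, -0.23]], turn=[[0, 0, 0], [0, 0, 0], [0, 0, 0], [0, 0, 0], [0, 0, 0], [0, 0, 0]])

```text
clock: 9.25
tcp_pos: [0.5687, -0.0512, 0.1738]
orientation: [3.14, -0.083, 0.01]
contact_force: [0.4, 0.1, 0.5]
grip_width: 0.0296
```

Run:
```python
from gap import *
o=obs(); f=grab('wrist'); np.savez('w6.npz',**f); p=np.array([.574,.0148,-.052])
m=near(f,blue(f),[.567,-.05,.03],130); q,s=fit(f,m,SP,[.567,-.05,-.05],z=.008); print('spacer',np.round(q,4),s)
print('in nest',(place([0,0,-p[2]],np.array([[q[0]-p[0],q[1]-p[1],0]]))*1e3).round(1),q[2]-p[2])
cv2.imwrite('pics/w6.png',cv2.resize(f['pixels'][:,:,::-1],(800,600),interpolation=cv2.INTER_CUBIC))
```

```text
{'clock': 9.25, 'joints': [0.1783, 0.3967, -0.2493, 1.8685, 0.1242, 0.8851, -1.7544], 'tcp_pos': [0.5687, -0.0512, 0.1738], 'orientation': [3.1404, -0.0831, 0.0097], 'contact_force': [0.4489, 0.0856, 0.4944], 'grip_width': 0.0296}
spacer [ 0.5662 -0.0519 -0.0592] 0.9492226361110901
in nest [[ -4.3 -67.    0. ]] -0.007162664406202751
```

View pics/w6.png

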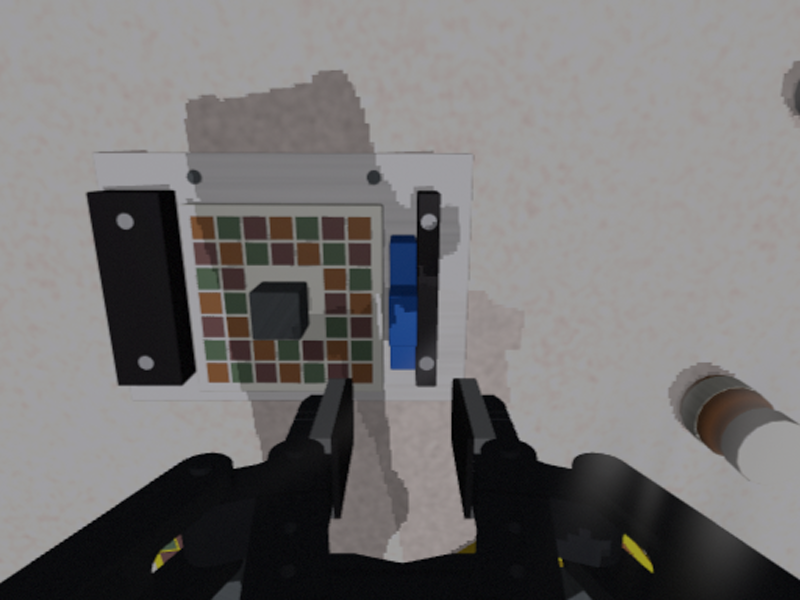

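Run:
```python
from gap import *
f=grab('wrist'); p=np.array([.574,.0148,-.052])
h=cv2.cvtColor(f['pixels'],cv2.COLOR_RGB2HSV).astype(int)
px=f['pixels'].astype(int)
m=(px.max(2)<88)&(px[...,0]<px[...,2]+6)&(abs(px[...,0]-px[...,1])<16)
m=near(f,m,place(p,np.array([[-.004,0,.035]]))[0],34)
m=cv2.morphologyEx(m.astype(np.uint8),cv2.MORPH_OPEN,np.ones((3,3)))
n,l,st,_=cv2.connectedComponentsWithStats(m); i=1+np.argmax(st[1:,4]); m=l==i; print(st[i])
q,s=fit(f,m,[box(.026,.026,.022,.048)],[*place(p,np.array([[-.004,0,0]]))[0,:2],-.05]); print('knob',np.round(q,4),s)
print('in nest',(place([0,0,-p[2]],np.array([[q[0]-p[0],q[1]-p[1],0]]))*1e3).round(1),q[2]-p[2])
o=obs(); plan([q[0],q[1],.10],p[2]+np.pi/2,o)
```

```text
[ 158  179   40   47 1485]
knob [ 0.5658  0.0149 -0.0601] 0.8945483567306513
in nest [[-8.2 -0.4  0. ]] -0.00811461913490033
{'clock': 9.35, 'joints': [0.1779, 0.4004, -0.2487, 1.872, 0.1247, 0.8838, -1.7547], 'tcp_pos': [0.5665, -0.0513, 0.1704], 'orientation': [3.1403, -0.0829, 0.0004], 'contact_force': [-0.4467, 0.1284, -0.3084], 'grip_width': 0.03}
off [-0.0083, -0.1321, 0.1408] turn [0.0001, -0.0002, -0.0005] mm [-4.2, -66.0, 70.4] yaw0 -1.6236 dyaw 0.0008 j7 -1.75
```

Request:
carry_out(offset=[[-0.007, -0.132, 0], [-0.007, -0.132, 0], [-0.007, -0.132, 0.1], [-0.007, -0.132, 0.165], [-0.007, -0.132, 0.165], [-0.007, -0.132, 0.165], [-0.007, -0.132, 0.165]], turn=[[0, 0, 0], [0, 0, 0], [0, 0, 0], [0, 0, 0], [0, 0, 0], [0, 0, 0], [0, 0, 0]], hand=0.57)

```text
clock: 10.05
tcp_pos: [0.5677, 0.0149, 0.0891]
orientation: [-3.14, 0.083, -0.003]
contact_force: [0.3, -0.2, 0.4]
grip_width: 0.0369
```

Run:
```python
from gap import *
o=obs(); f=grab('wrist'); p=np.array([.574,.0148,-.052])
# predicted knob top outline + tcp-line for check
ov=f['pixels'][:,:,::-1].copy()
K=proj(f,place([.567,.0149,-.055],np.array([[a,b,.048] for a,b in((.013,.013),(.013,-.013),(-.013,-.013),(-.013,.013))])))
cv2.polylines(ov,[K.round().astype(int).reshape(-1,1,2)],True,(0,255,255),1)
cv2.imwrite('pics/w7.png',cv2.resize(ov,(800,600),interpolation=cv2.INTER_CUBIC))
plan([.567,.0149,.037],p[2]+np.pi/2,o)
```

```text
{'clock': 10.05, 'joints': [0.0559, 0.5104, -0.2459, 1.9281, 0.181, 0.7222, -1.9198], 'tcp_pos': [0.5677, 0.0149, 0.0891], 'orientation': [-3.1402, 0.0834, -0.0031], 'contact_force': [0.3314, -0.2387, 0.4286], 'grip_width': 0.0369}
off [-0.0016, 0.0001, 0.1042] turn [-0.0002, -0.0013, -0.0007] mm [-0.8, 0.0, 52.1] yaw0 -1.6239 dyaw 0.0011 j7 -1.92
```

View pics/w7.png

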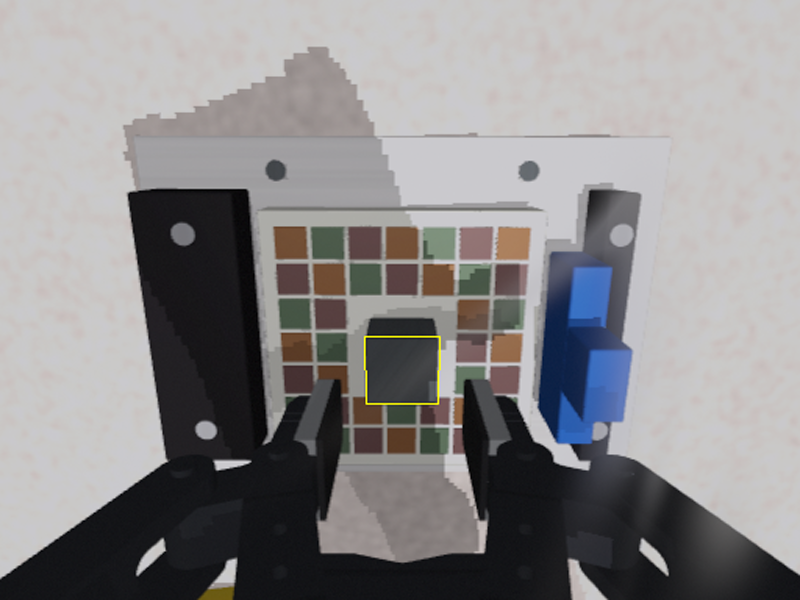

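Request:
carry_out(offset=[[-0.002, 0, 0.04], [-0.002, 0, 0.07], [-0.002, 0, 0.09], [-0.002, 0, 0.1], [-0.002, 0, 0.104], [-0.002, 0, 0.104]], turn=[[0, 0, 0], [0, 0, 0], [0, 0, 0], [0, 0, 0], [0, 0, 0], [0, 0, 0]])

```text
clock: 10.7
tcp_pos: [0.5658, 0.0149, 0.0359]
orientation: [-3.14, 0.083, -0.0]
contact_force: [0.5, 0.0, 0.3]
grip_width: 0.0367
```

Request:
carry_out(offset=[[0, 0.003, -0.002], [0, 0.006, -0.002], [0, 0.009, -0.002], [0, 0.011, -0.002], [0, 0.013, -0.002], [0, 0.015, -0.002], [0, 0.016, -0.002], [0, 0.016, -0.002]], turn=[[0, 0, 0], [0, 0, 0], [0, 0, 0], [0, 0, 0], [0, 0, 0], [0, 0, 0], [0, 0, 0], [0, 0, 0]])

```text
clock: 11.5
tcp_pos: [0.5656, 0.0074, 0.037]
orientation: [-3.14, 0.082, -0.001]
contact_force: [-0.1, 3.8, 2.2]
grip_width: 0.0366
```

Request:
carry_out(offset=[[0, 0.001, 0], [0, 0.002, 0], [0, 0.003, 0], [0, 0.004, 0], [0, 0.004, 0], [0, 0.004, 0]], turn=[[0, 0, 0], [0, 0, 0], [0, 0, 0], [0, 0, 0], [0, 0, 0], [0, 0, 0]])

```text
clock: 12.1
tcp_pos: [0.5653, 0.0049, 0.0368]
orientation: [-3.14, 0.083, -0.0]
contact_force: [0.4, 5.0, 2.8]
grip_width: 0.0367
```

Request:
carry_out(offset=[[0, 0.001, 0], [0, 0.002, 0], [0, 0.003, 0], [0, 0.003, 0], [0, 0.003, 0]], turn=[[0, 0, 0], [0, 0, 0], [0, 0, 0], [0, 0, 0], [0, 0, 0]])

```text
clock: 12.6
tcp_pos: [0.5653, 0.0048, 0.0368]
orientation: [-3.139, 0.081, -0.001]
contact_force: [-0.2, 7.6, 1.9]
grip_width: 0.0369
```

Request:
carry_out(offset=[[0, 0.001, 0], [0, 0.002, 0], [0, 0.002, 0], [0, 0.002, 0]], turn=[[0, 0, 0], [0, 0, 0], [0, 0, 0], [0, 0, 0]])

```text
clock: 13.0
tcp_pos: [0.5653, 0.0048, 0.0368]
orientation: [-3.138, 0.08, -0.001]
contact_force: [1.5, 9.5, 1.5]
grip_width: 0.0368
```

Request:
carry_out(offset=[[0, 0.001, 0], [0, 0.002, 0], [0, 0.003, 0], [0, 0.004, 0], [0, 0.005, 0], [0, 0.005, 0], [0, 0.005, 0], [0, 0.005, 0]], turn=[[0, 0, 0], [0, 0, 0], [0, 0, 0], [0, 0, 0], [0, 0, 0], [0, 0, 0], [0, 0, 0], [0, 0, 0]])

```text
clock: 13.8
tcp_pos: [0.5655, 0.0046, 0.0369]
orientation: [-3.136, 0.077, -0.003]
contact_force: [1.6, 15.5, 0.4]
grip_width: 0.0366
```

Run:
```python
from gap import *
o=obs(); f=grab('wrist'); s=grab('side'); c=grab('scene')
u=proj(s,[.57,-.02,.02])[0].astype(int); v=proj(c,[.57,-.02,.02])[0].astype(int)
A=cv2.resize(f['pixels'],(640,480)); cr=lambda g,u:cv2.resize(g['pixels'][u[1]-40:u[1]+40,u[0]-54:u[0]+54],(324,240),interpolation=cv2.INTER_CUBIC)
B=cv2.resize(np.hstack([cr(s,u),cr(c,v)]),(640,237))
cv2.imwrite('pics/w8.png',cv2.resize(np.vstack([A[:360],B]),(640,597))[:,:,::-1])
p=np.array([.574,.0148,-.052])
m=near(f,blue(f),[.567,-.05,.03],150); q,sc=fit(f,m,SP,[.567,-.05,-.05],z=.008); print('spacer',np.round(q,4),round(sc,3),'rel yaw',q[2]-p[2])
```

```text
{'clock': 13.8, 'joints': [0.0618, 0.5884, -0.2287, 1.9541, 0.2105, 0.6194, -1.9216], 'tcp_pos': [0.5655, 0.0046, 0.0369], 'orientation': [-3.1357, 0.0774, -0.0025], 'contact_force': [1.552, 15.5266, 0.3961], 'grip_width': 0.0366}
spacer [ 0.5648 -0.0535  0.0188] 0.487 rel yaw 0.07076426616404102
```

View pics/w8.png

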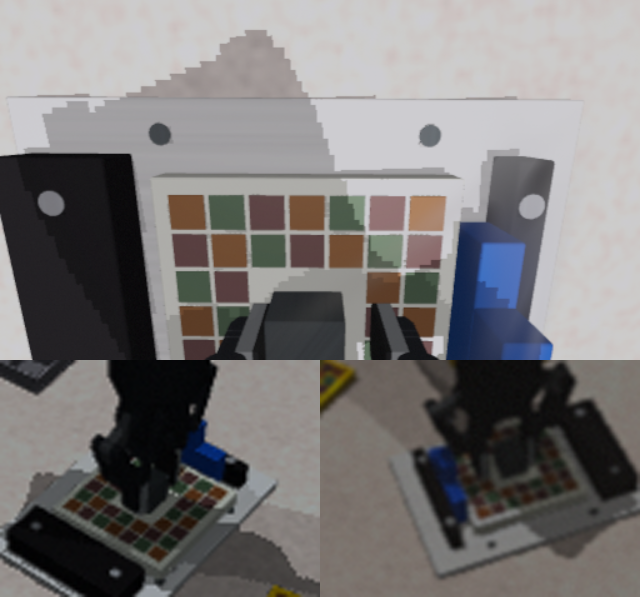

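```bash
cat > sq.py <<'E'
from gap import *
def line(f,p,across,z,lo,hi,rows,sign,w=.0015):
    """edge position along local y at several local x; robust slope"""
    P=[]
    for a in rows:
        ys,v=prof(f,p,np.linspace(a-w,a+w,5),z,lo,hi,81); d=np.gradient(v.mean(0),ys)*sign
        j=int(np.argmax(d)); 
        if 2<j<78:
            k=np.polyfit(ys[j-2:j+3],d[j-2:j+3],2); P.append((a,-k[1]/2/k[0] if k[0]<0 else ys[j]))
    P=np.array(P)
    if len(P)<3: return None
    k=np.polyfit(*P.T,1)
    for _ in range(3):
        e=abs(P[:,1]-np.polyval(k,P[:,0])); g=e<=max(2.0*np.median(e),2e-4); k=np.polyfit(*P[g].T,1)
    return round(k[0],4),round(k[1]*1e3,2),round(e[g].std()*1e3,2),int(g.sum())
E
python3 - <<'E'
from sq import *
f=grab('wrist'); np.savez('w9.npz',**f); p=np.array([.574,.0148,-.052]); p2=p-[0,0,np.pi/2]
A=np.linspace(-.085,.09,30); 
print('nest far edge (x of y)',line(f,p2,0,.008,.068,.082,A,-1))
T=np.r_[np.linspace(-.03,.042,24)]
for lo,hi,s in((.039,.052,1),(.025,.038,1),(.05,.056,-1)): print('die/tile rows',lo,line(f,p2,0,.022,lo,hi,T,s))
X=np.linspace(-.0,.046,16)
for lo,hi,s in((.036,.05,1),(-.062,-.047,1),(-.062,-.047,-1),(.046,.056,-1)): print('die cols y',lo,s,line(f,p,0,.022,lo,hi,X,s))
print('thick inner z.008',line(f,p,0,.008,.055,.068,X,-1)); print('thick inner z.03',line(f,p,0,.03,.055,.068,X,-1)); print('spacer/tile',line(f,p,0,.022,-.068,-.052,np.linspace(-.01,.028,14),1))
print('thin outer z.03',line(f,p,0,.03,-.092,-.080,np.linspace(.0,.05,14),-1))
print('thin inner z.008',line(f,p,0,.03,-.08,-.068,np.linspace(.034,.052,8),1))
E
```

```text
nest far edge (x of y) (np.float64(-0.0028), np.float64(74.15), np.float64(0.06), 25)
die/tile rows 0.039 (np.float64(-0.0029), np.float64(41.38), np.float64(0.04), 20)
die/tile rows 0.025 (np.float64(-0.0004), np.float64(27.09), np.float64(0.05), 24)
die/tile rows 0.05 (np.float64(-0.0589), np.float64(54.62), np.float64(0.36), 18)
die cols y 0.036 1 (np.float64(-0.0006), np.float64(44.1), np.float64(0.02), 15)
die cols y -0.062 1 (np.float64(0.0013), np.float64(-60.15), np.float64(0.01), 13)
die cols y -0.062 -1 (np.float64(-0.0001), np.float64(-54.32), np.float64(0.02), 15)
die cols y 0.046 -1 (np.float64(-0.0035), np.float64(55.35), np.float64(0.01), 16)
thick inner z.008 (np.float64(-0.0033), np.float64(61.74), np.float64(0.01), 16)
thick inner z.03 (np.float64(-0.0443), np.float64(58.63), np.float64(0.37), 12)
spacer/tile (np.float64(-0.0008), np.float64(-60.13), np.float64(0.01), 14)
thin outer z.03 (np.float64(-0.0038), np.float64(-86.02), np.float64(0.01), 14)
thin inner z.008 (np.float64(-0.0903), np.float64(-73.41), np.float64(0.38), 4)
```

Run:
```python
from h import *
obs(); r.hand_in();
```

```text
{'clock': 14.0, 'joints': [0.0618, 0.5884, -0.2288, 1.9541, 0.2105, 0.6194, -1.9216], 'tcp_pos': [0.5655, 0.0046, 0.0369], 'orientation': [-3.1357, 0.0774, -0.0024], 'contact_force': [1.6954, 13.7788, 0.1897], 'grip_width': 0.0368}
the job is handed in; nothing more can be done
```

I put the spacer foot down in the wide gap by the thin stop and let go of it. Then I pushed the tile by its knob with one finger until the tile, spacer and stop met, and handed the job in at 14.0 s with the push still on.

- **Spacer:** It touched the nest floor at the expected height, with 13 N of contact. The picture after release showed it upright against the stop and within a few millimetres of the middle of the tile's edge.
- **Push:** The tile slid at about 4–5 N. It then stopped: it moved only 0.2 mm further as the push rose from 9.5 to 15.5 N. The force read about 14 N at hand-in.
- **Closed gap:** The tile's edge lies about 14 mm from the stop's face, which is the spacer's thickness. The forces and the steady position gave no sign of the tile lifting.
- **Squareness:** Tile and nest differ by about 0.0025 rad in the last picture, which is near the limit of what I can measure.
- **Checks that failed:** The last fit of the spacer's outline failed because part of it was hidden or in shadow. Two of the edge-line fits on the stops were also unusable, as was at least one on the tile's outer edge. Flushness therefore rests on the tile and stop edges and on the force.

I saw no contact with the other things on the bench, but did not check them separately at the end.

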